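Unlock the focus stage and set its dial to the index

TASK

Take the locking plate off the focus stage: lift it straight up off its two dowels, keep it level, and lower it (do not drop it) flat into the empty shallow tray. Then turn the uncovered focus dial until its pointed nose lines up with the index tooth, and leave it there. Do not shift the index tooth or the other things on the bench.

Things in the scene. Friction and masses are not known exactly. Their poses are not given: they have to be found in the camera images.
- stage: Focus stage, fixed to the bench: dark steel deck 180 x 240 x 30 mm (x from -75 to +105, y from -120 to +120 mm in its frame). Origin: on the bench, on the dial's axis; z up; y runs along the line through the two dowels, which stand at y = +-95 mm, x = 0: columns 22 mm thick from the deck up to a shoulder 90 mm above the bench, on which the plate rests, and above it dowels 12 mm thick with tips 118 mm above the bench. The +x half carries the index tooth.
- plate_centre (a point): Centre of the locking plate's slab: aluminium, 96 (x) x 220 (y) x 8 mm, 0.35 to 0.65 kg in all, loose, with two through holes 13.5 mm wide at y = +-95 mm that sit on the dowels. It starts on the shoulders (this point 94 mm above the bench) and covers most of the dial. Axes: as the stage's at the start, z up.
- plate_handle (a point): Centre of the plate's steel handle bar, 34 mm above plate_centre. The bar is 12 mm wide (x), 16 mm tall, 120 mm long (y), with 22 mm free under it.
- tray: Empty shallow grey plastic tray, fixed: outside 136 (x) x 260 (y) x 20 mm, walls 5 mm, floor 5 mm thick; origin at the centre of its underside, z up. The plate fits with its length along the tray's y, either way round, with 15 mm play all round; laid flat, plate_centre is then 9 mm above the bench.
- dial_axis (a point): Point on the focus dial's upright axis at its top face, 46 mm above the bench. The dial is a flat aluminium disc 96 mm across, 14 mm thick, with a nose and a crank pin; a dark screw head 18 mm across stands 2 mm up at its centre.
- nose_tip (a point): Tip of the dial's pointed nose, 60 mm from the axis.
- crank_pin (a point): Half-way up (17 mm above the dial's face) on the dial's upright steel crank pin, 14 mm thick, 34 mm tall, 38 mm from the axis, opposite the nose. Top of the pin 80 mm above the bench.
- index_tip (a point): Tip of the index tooth, a small aluminium block clamped to the deck, pointed towards the axis, 62 mm from the axis and at most 52 degrees from the stage's +x; its top is 14 mm above the dial's underside (46 mm above the bench).
- focus_dial (a joint): Angle of the dial, rad, counter-clockwise from above; 0 where the nose points to the stage's +x. It turns freely many times round either way, against a friction of about 0.07 N m (2 N at the pin), and stays where it is left.
- stand: Bystander: magnetic stand, foot 50 x 50 x 50 mm with a rod to 240 mm high. Origin under its centre.
- driver: Bystander: screwdriver 180 mm long, lying on the bench along its own x.
- post: Bystander: aluminium post, foot 48 mm across, 118 mm tall. Origin under its centre.
- tip_box: Bystander: white plastic box 70 (x) x 100 (y) x 50 mm. Origin under its centre.
- bottle: Bystander: amber bottle 48 mm across, 110 mm tall. Origin under its centre.
- dish: Bystander: glass dish 64 mm across, 18 mm tall. Origin under its centre.
- headstage: Bystander: small metal box 70 (x) x 110 (y) x 40 mm with two sockets. Origin under its centre.
Mind the look-alikes: they are no part of the job. What is shaped like the part that bears plate_centre but brown or purple is not meant.

How it is judged:
By the outcome, as a careful person would: the job done as asked, in the order asked, and still so for the second after the job is handed in, with the robot touching nothing.
It also fails if it takes over 67 s, if anything falls off the work surface, if the arm or the gripper's body presses on something with over 40 N, if the wrist force passes 120 N, or if a joint passes its speed limit or range.

ROBOT

A 6-joint arm with a two-finger parallel gripper is mounted at the origin on the work surface. World frame = base frame: x ahead of the robot, y to its left, z up, the work surface at z = 0. Lengths are in m, angles in degrees, forces in N, time in s.
With the tool pointing down it reaches from about 0.35 to 0.875 m from the base axis. Payload 4.2 kg.
Tool frame: the origin (TCP) lies midway between the tips of the shut fingers; the grasp point (between the pads) lies 19 mm behind it; z points along the fingers, y is the direction in which the jaws open and shut (so a half turn about z gives the same grasp; the last joint's range is limited). The gripper opens to 87 mm and grips with 3 to 60 N. Pads are 19 mm wide; open, the fingers measure 117 mm over their backs; the gripper's body (75 mm by 190 mm) begins 51 mm behind the grasp point.
Start: joints at [-56.345, 22.042, 0.453, 0, -68.411, -14.817], TCP at [0.202, -0.591, 0.223] pointing down, gripper open.
Joint ranges: [-179.83, 179.83], [-69.29, 118.12], [-61.27, 80.66], [-181.25, 117.63], [-171.15, -9.14], [-177.46, 177.46]. Speed limits (degrees/s): [159.86, 159.86, 180, 180, 180, 180].

INTERFACE

Orientations are given as a 3x3 rotation matrix whose columns are the frame's x, y, z axes.
In Python, from station import sense, capture, finish_job gives the robot as it stands. The module is installed in compiled form; this text tells all that it offers.
- The arm moves only by the shell command python3 -m jog 'ROWS' [OPENING]. ROWS is JSON, a list of rows, each a list of 6 numbers: the shift along the tool's x, y, z in cm, then the turn, a rotation vector about the tool's x, y, z in degrees. In form: [[dx, dy, dz, wx, wy, wz], ...]. A call has exactly 5 rows; each row shifts and turns the commanded pose from where the row before left it, along the tool's axes as they then stand; what a row does not reach is not made up. A row lasts 1/12 s, in which the tool goes at most 41.7 mm and 7.16 degrees, less where a joint would pass 70% of its speed; a pose out of reach is approached as far as the arm can. A call is refused whole if a number of a shift passes 4.17 or a number of a turn 7.16, either way. A call with a gripper value outside its range is refused whole. OPENING is the finger opening in cm, from 0 to 8.7, set as the call begins (- or left out, the last holds). The fingers move at their own pace and stop on an object; the grip force is fixed at half the most. Time passes only in rows, so rows that do not move let the fingers close, or fill a call up. It gives the time, the measured TCP pose, the force and the opening at its end, in the units of the state.
- sense(): the state, without advancing time (a new reading comes with each control period).
- capture(name): name is "scene" or "top" or "wrist"; returns a dict with "frame" (400x640x3 uint8, red, green, blue), "fx", "fy", "cx", "cy" (pixels), "world_to_cam" (4x4, takes a point from world to camera coordinates). Camera axes: x right, y up, looking along -z (the intrinsics and any distortion apply to the point x, -y, -z); pixel columns grow to the right and rows downward; lengths in m; the calibration is good to about 2 mm. A picture is of the moment at which its call begins. There is no depth.
- finish_job(): hands the job in, once; it reports no verdict.
The state is a dict: "time_s": time; "joints": joint angles; "joint_velocities": joint speeds; "effort": joint torques, N m; "tcp_pos": TCP position; "ee_rot": TCP orientation; "wrist_force": force on the tool from outside, world axes, zero at the start; "moment": the same for the moment, N m; "gripper_width": opening from 0.0 (shut) to 1.0 (fully open).
Only numpy, scipy, OpenCV 4.12 (cv2) and the standard library are available. Lean on these libraries where they do the work, as an engineer would, in place of code of your own. Each camera call takes 0.05 s, during which the arm holds its last target.

## Working session

There is one attempt and no reset: what is moved stays moved. The work goes in short steps, Python scripts to look and compute and a shell command to move; the robot and the scene stay as the last step left them, time stands still between calls to the robot, and variables do not carry over. Pictures are saved under pics/ and viewed, and the job is handed in when it is done.

```bash
mkdir -p pics; ls
python3 - <<'E'
from station import sense,capture
import cv2,json,numpy as np
s=sense();print(s['time_s'],s['tcp_pos'],s['ee_rot'],s['wrist_force'],s['gripper_width'])
for n in("scene","top","wrist"):
    d=capture(n);cv2.imwrite(f'pics/{n}0.png',d['frame'][:,:,::-1]);print(n,{k:(np.round(v,4).tolist() if k=='world_to_cam' else v) for k,v in d.items() if k!='frame'})
E
```

```text
pics
0.0 [ 0.20162747 -0.59093969  0.22145401] [[-9.46478667e-01 -3.22765304e-01 -8.31164362e-04]
 [-3.22766353e-01  9.46476406e-01  2.07223675e-03]
 [ 1.17831335e-04  2.22959976e-03 -9.99997507e-01]] [ 0.15445239  0.0268693  -0.2182048 ] 1.0001313655183426
scene {'fx': 418.05937928943484, 'fy': 418.05937928943484, 'cx': 325.0911976467416, 'cy': 202.621873773334, 'world_to_cam': [[-0.6554, 0.7549, 0.0253, 0.3326], [-0.4096, -0.3834, 0.8278, 0.1517], [0.6346, 0.5321, 0.5605, -1.6115], [0.0, 0.0, 0.0, 1.0]]}
top {'fx': 365.69155314394663, 'fy': 365.69155314394663, 'cx': 318.660298721393, 'cy': 201.64640928048988, 'world_to_cam': [[-0.0093, -0.9998, -0.0152, 0.0415], [0.9816, -0.012, 0.1907, -0.5214], [-0.1909, -0.0131, 0.9815, -0.8976], [0.0, 0.0, 0.0, 1.0]]}
wrist {'fx': 324.4824519174524, 'fy': 324.4824519174524, 'cx': 320.74834882650384, 'cy': 197.7222737404959, 'world_to_cam': [[-0.323, 0.9464, 0.003, 0.6231], [-0.9073, -0.3088, -0.2855, 0.0359], [-0.2692, -0.0949, 0.9584, -0.3921], [0.0, 0.0, 0.0, 1.0]]}
```

View pics/scene0.png

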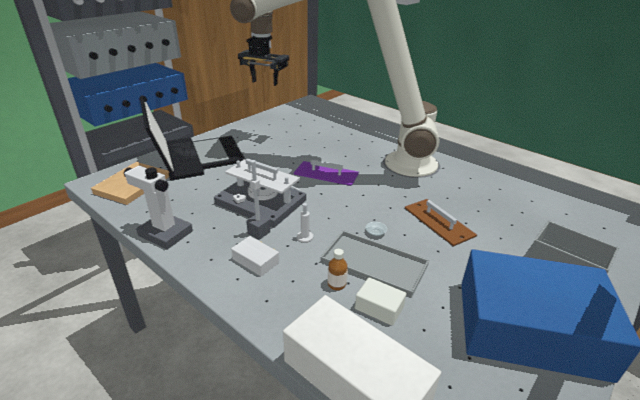

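View pics/top0.png

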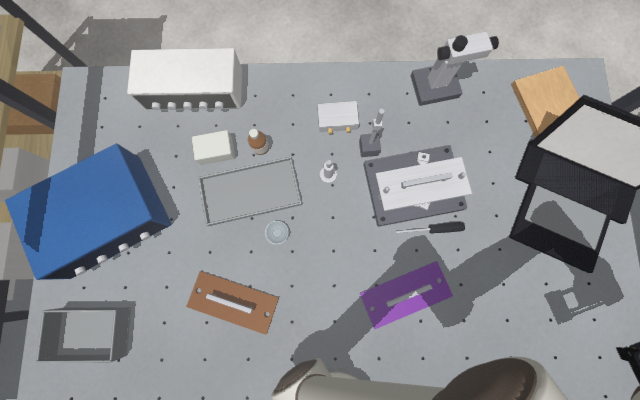

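View pics/wrist0.png

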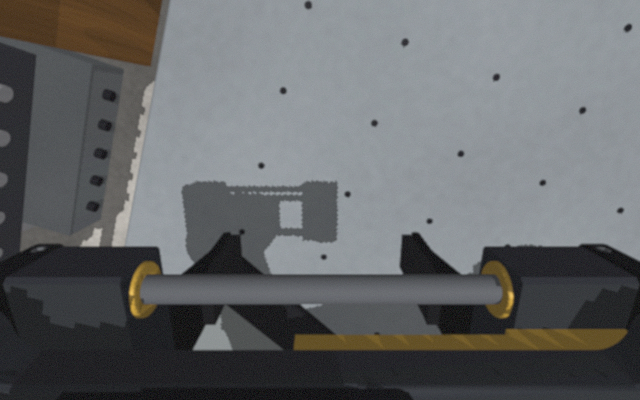

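Candidates in the top view: the plate could be silver at (424,183), brown at (233,302) or purple at (407,294). The tray could be the shallow grey one at (250,190) or the deep bin at (87,331). I choose the silver plate on the stage and the shallow tray, and will check both in close crops.

```bash
cat > h.py <<'E'
import numpy as np,cv2
from station import sense,capture
def proj(d,P):
    P=np.atleast_2d(P);M=d['world_to_cam'];c=P@M[:3,:3].T+M[:3,3]
    return np.c_[d['cx']+d['fx']*c[:,0]/-c[:,2], d['cy']+d['fy']*-c[:,1]/-c[:,2]]
def back(d,uv,z):
    uv=np.atleast_2d(uv).astype(float);M=d['world_to_cam'];R=M[:3,:3];o=-R.T@M[:3,3]
    r=np.c_[(uv[:,0]-d['cx'])/d['fx'],-(uv[:,1]-d['cy'])/d['fy'],-np.ones(len(uv))]@R
    return o+r*((z-o[2])/r[:,2])[:,None]
def crop(d,x0,y0,w,h,s,name,pts=None):
    im=cv2.resize(d['frame'][y0:y0+h,x0:x0+w,::-1],None,fx=s,fy=s,interpolation=cv2.INTER_CUBIC)
    if pts is not None:
        for u,v in pts: cv2.circle(im,(int((u-x0+.5)*s),int((v-y0+.5)*s)),2,(0,0,255),-1)
    cv2.imwrite('pics/'+name,im)
E
python3 - <<'E'
from h import *
d=capture('top');np.savez('top0.npz',**d)
crop(d,355,135,130,100,6,'c1.png');crop(d,190,145,120,90,6,'c2.png')
E
```

```text
(no output)
```

View pics/c1.png

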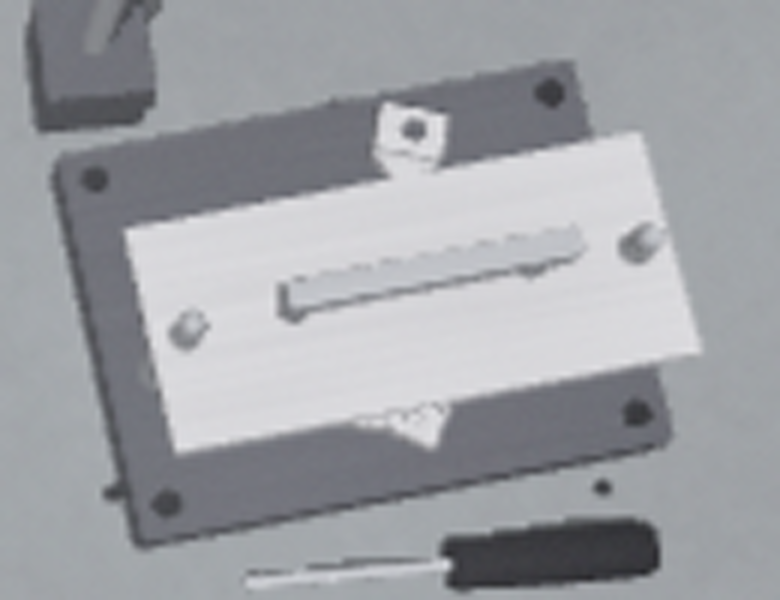

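View pics/c2.png

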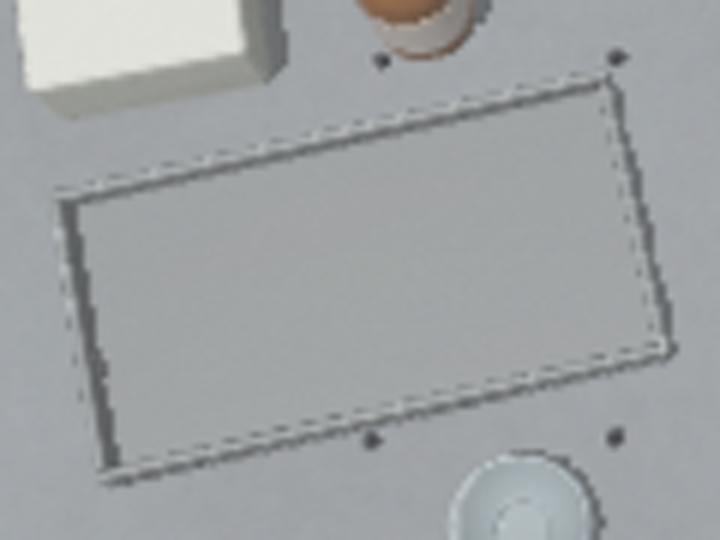

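The crops confirm the choice: the silver plate has its handle and dowels, with the tooth above it near crop (413,130) and the nose below near (440,445). The tray is empty. Next I compute the poses.

```bash
cat > m.py <<'E'
from h import *
from scipy.optimize import least_squares
d=dict(np.load('top0.npz'))
def px(c,x0,y0): return (np.array(c,float)+.5)/6-.5+[x0,y0]
def fit(uv,L,name,p0):
    f=lambda p:(proj(d,T(p,L))-uv).ravel()
    r=least_squares(f,p0,loss='soft_l1');print(name,r.x[:2].round(4),np.degrees(r.x[2]).round(2),'res',r.fun.round(1));return r.x
def T(p,L):
    L=np.array(L,float);c,s=np.cos(p[2]),np.sin(p[2]);return np.c_[p[0]+c*L[:,0]-s*L[:,1],p[1]+s*L[:,0]+c*L[:,1],L[:,2]]
E
python3 - <<'E'
from m import *
# image up = world +x ; left = +y. yaw ~ +-; stage +x up (tooth)
uv=px([(125,230),(640,132),(703,352),(177,453)],355,135)
P=back(d,uv,.098);print(P.round(4), np.linalg.norm(P-np.roll(P,1,0),axis=1).round(4))
p=fit(uv,[(.048,.11,.098),(.048,-.11,.098),(-.048,-.11,.098),(-.048,.11,.098)],'plate',[.6,-.2,0])
uvh=px([(278,284),(582,227)],355,135);print('handle far top edge',back(d,uvh,.136).round(4))
uv2=px([(60,158),(575,62),(672,442),(138,545)],355,135);q=back(d,uv2,[.03]*4 and .03);print(q.round(4))
s=fit(uv2,[(.105,.12,.03),(.105,-.12,.03),(-.075,-.12,.03),(-.075,.12,.03)],'stage',[.6,-.2,0])
uvt=px([(60,197),(610,78),(677,350),(107,484)],190,145)
t=fit(uvt,[(.068,.13,.02),(.068,-.13,.02),(-.068,-.13,.02),(-.068,.13,.02)],'tray',[.6,.2,0])
print('nose',back(d,px([(438,450)],355,135),.046))
np.savez('pose.npz',p=p,s=s,t=t)
sc=capture('scene')
e=lambda hx,hy,z,o=0:[(o+hx,hy,z),(o+hx,-hy,z),(o-hx,-hy,z),(o-hx,hy,z)]
pts=np.r_[T(p,e(.048,.11,.098)),T(p,e(.006,.06,.136)),T(s,[(.105,.12,.03),(.105,-.12,.03),(-.075,-.12,.03),(-.075,.12,.03)])]
crop(sc,205,140,110,90,7,'c3.png',proj(sc,pts));crop(sc,310,215,130,100,6,'c4.png',proj(sc,T(t,e(.068,.13,.02))))
E
```

```text
[[ 0.5838 -0.107   0.098 ]
 [ 0.6232 -0.3231  0.098 ]
 [ 0.529  -0.3409  0.098 ]
 [ 0.4897 -0.1244  0.098 ]] [0.0958 0.2197 0.0959 0.22  ]
plate [ 0.5564 -0.2239] 10.36 res [ 0.  -0.   0.1 -0.1 -0.1  0.  -0.1  0.1]
handle far top edge [[ 0.5505 -0.1608  0.136 ]
 [ 0.5722 -0.2821  0.136 ]]
[[ 0.6365 -0.0891  0.03  ]
 [ 0.6784 -0.3233  0.03  ]
 [ 0.5034 -0.3519  0.03  ]
 [ 0.4608 -0.1171  0.03  ]]
stage [ 0.555  -0.2228] 9.86 res [-0.9 -0.5 -0.1 -0.2  0.8  0.6  0.1  0.1]
tray [0.5613 0.2207] 12.55 res [-0.8 -0.1  0.6 -1.4  0.3  0.6 -0.2  0.3]
nose [[ 0.49840202 -0.24522194  0.046     ]]
```

View pics/c3.png

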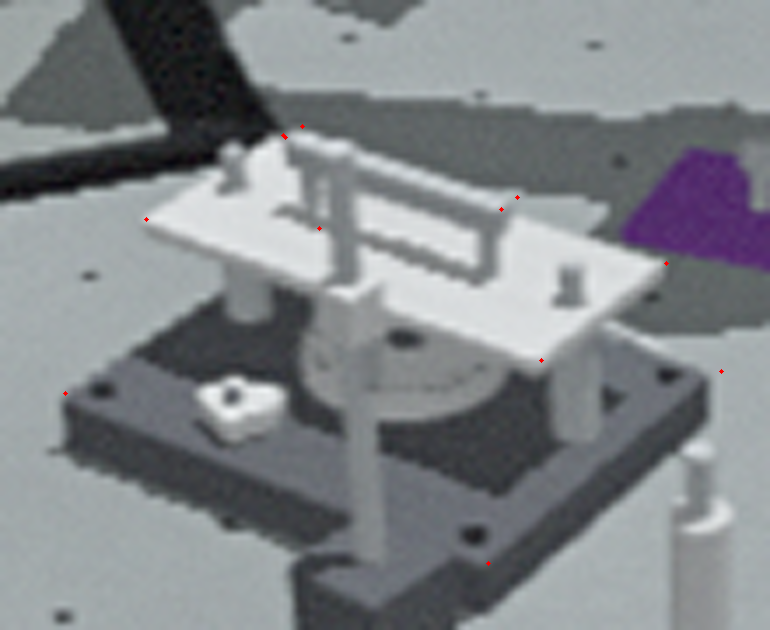

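View pics/c4.png

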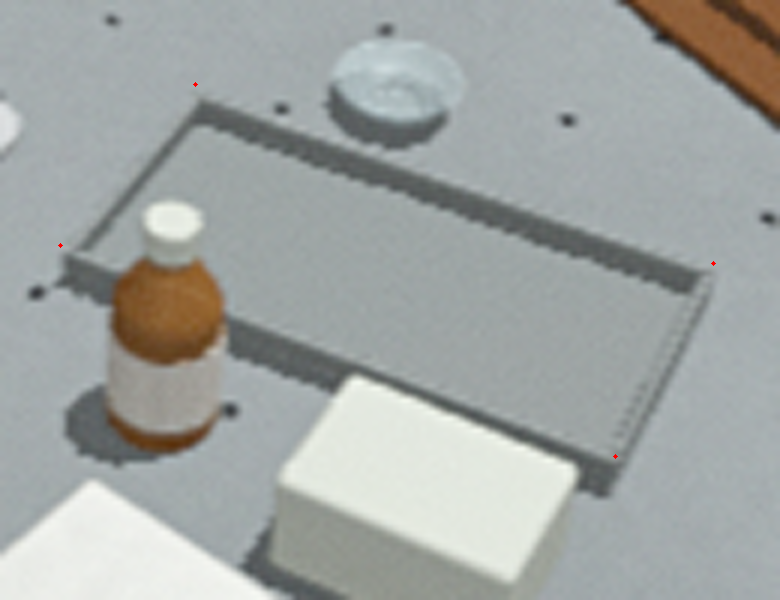

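Dots match within about 1.5 px. Next, the bystander positions near the paths and the tooth estimate.

Run:
```python
from m import *
z=np.load('pose.npz')
def loc(n,uv,zz):
    P=back(d,[uv],zz)[0];p=z['p'];c,s=np.cos(p[2]),np.sin(p[2]);v=P[:2]-p[:2];print(n,P.round(3),'stage',(np.array([c*v[0]+s*v[1],-s*v[0]+c*v[1]])*1000).round(0))
loc('standfoot far-top-left',(361,136),.05);loc('stand foot front right',(380,153),.05);loc('rod top',(380,111),.24)
loc('post top',(328,163),.118);loc('post foot',(328,174),.0);loc('bottle top',(254,132),.11);loc('dish',(277,232),.018);loc('driver tip',px([(248,582)],355,135)[0],.005);loc('driver end',px([(655,545)],355,135)[0],.015)
loc('tooth TL',px([(385,100)],355,135)[0],.046);loc('tooth TR',px([(449,115)],355,135)[0],.046);loc('tooth hole',px([(414,129)],355,135)[0],.046)
loc('nose',px([(436,450)],355,135)[0],.046)
print(sense()['time_s'])
```

```text
standfoot far-top-left [ 0.7   -0.079  0.05 ] stage [167. 116.]
stand foot front right [ 0.652 -0.128  0.05 ] stage [111.  77.]
rod top [ 0.683 -0.101  0.24 ] stage [147.  98.]
post top [0.605 0.011 0.118] stage [ 90. 222.]
post foot [0.609 0.01  0.   ] stage [ 94. 220.]
bottle top [0.692 0.197 0.11 ] stage [209. 389.]
dish [0.448 0.147 0.018] stage [-40. 385.]
driver tip [ 0.447 -0.169  0.005] stage [-98.  74.]
driver end [ 0.46  -0.346  0.015] stage [-117. -103.]
tooth TL [ 0.656 -0.232  0.046] stage [ 97. -26.]
tooth TR [ 0.649 -0.26   0.046] stage [ 84. -52.]
tooth hole [ 0.643 -0.244  0.046] stage [ 81. -35.]
nose [ 0.498 -0.244  0.046] stage [-61. -10.]
0.25
```

```bash
R='[-3.03,1.55,0,0,0,0]'; python3 -m jog '[[-3.03,1.55,0,0,0,0],[-3.03,1.55,0,0,0,0],[-3.03,1.55,0,0,0,0],[-3.03,1.55,0,0,0,0],[-3.03,1.55,0,0,0,0]]' 6
python3 -m jog '[[-3.03,1.55,0,0,0,0],[-3.03,1.55,0,0,0,0],[-3.03,1.55,0,0,0,0],[-3.03,1.55,0,0,0,0],[-3.03,1.55,0,0,0,0]]'
python3 -m jog '[[-3.03,1.55,0,0,0,0],[-3.03,1.55,0,0,0,0],[-3.03,1.55,0,0,0,0],[-3.03,1.55,0,0,0,0],[-3.03,1.55,0,0,0,0]]'
python3 -m jog '[[0,0,0,0,0,-7],[0,0,0,0,0,-7],[0,0,0,0,0,-7],[0,0,0,0,0,-7],[0,0,0,0,0,-7]]'
python3 -m jog '[[0,0,0,0,0,-7],[0,0,0,0,0,-7],[0,0,0,0,0,-7],[0,0,0,0,0,-7],[0,0,0,0,0,-7]]'
python3 -m jog '[[0,0,0,0,0,-6],[0,0,0,0,0,-5.6],[0,0,0,0,0,0],[0,0,0,0,0,0],[0,0,0,0,0,0]]'
```

```text
time_s: 0.67
tcp_pos: [0.3209, -0.468, 0.2225]
ee_rot: [[-0.947, -0.322, 0.0], [-0.322, 0.947, 0.0], [-0.0, 0.0, -1.0]]
wrist_force: [1.3, -0.6, -0.2]
gripper_width: 0.733
time_s: 1.08
tcp_pos: [0.4394, -0.3455, 0.2227]
ee_rot: [[-0.946, -0.323, 0.0], [-0.323, 0.946, -0.0], [-0.0, -0.0, -1.0]]
wrist_force: [0.1, -1.3, -0.5]
gripper_width: 0.687
time_s: 1.5
tcp_pos: [0.5578, -0.2232, 0.2226]
ee_rot: [[-0.946, -0.323, -0.0], [-0.323, 0.946, 0.0], [-0.0, 0.0, -1.0]]
wrist_force: [-0.3, -0.8, 0.1]
gripper_width: 0.689
time_s: 1.92
tcp_pos: [0.5569, -0.2245, 0.2223]
ee_rot: [[-0.585, -0.811, -0.0], [-0.811, 0.585, 0.0], [0.0, 0.0, -1.0]]
wrist_force: [0.3, -0.1, -0.1]
gripper_width: 0.693
time_s: 2.33
tcp_pos: [0.5568, -0.2246, 0.2224]
ee_rot: [[-0.014, -1.0, -0.0], [-1.0, 0.014, 0.0], [-0.0, 0.0, -1.0]]
wrist_force: [0.7, -0.3, -0.3]
gripper_width: 0.693
time_s: 2.75
tcp_pos: [0.5568, -0.2247, 0.2225]
ee_rot: [[0.179, -0.984, -0.0], [-0.984, -0.179, 0.0], [-0.0, 0.0, -1.0]]
wrist_force: [-0.8, 0.7, -0.3]
gripper_width: 0.688
```

Run:
```python
from m import *
w=capture('wrist');np.savez('w1.npz',**w)
p=np.load('pose.npz')['p']
e=lambda hx,hy,z,o=0:[(o+hx,hy,z),(o+hx,-hy,z),(o-hx,-hy,z),(o-hx,hy,z)]
im=w['frame'][:,:,::-1].copy()
for u,v in proj(w,np.r_[T(p,e(.048,.11,.098)),T(p,e(.006,.06,.136))]): cv2.circle(im,(int(round(u)),int(round(v))),2,(0,0,255),-1) if abs(u)<2000 else 0
cv2.imwrite('pics/w1.png',im)
```

```text
(no output)
```

View pics/w1.png

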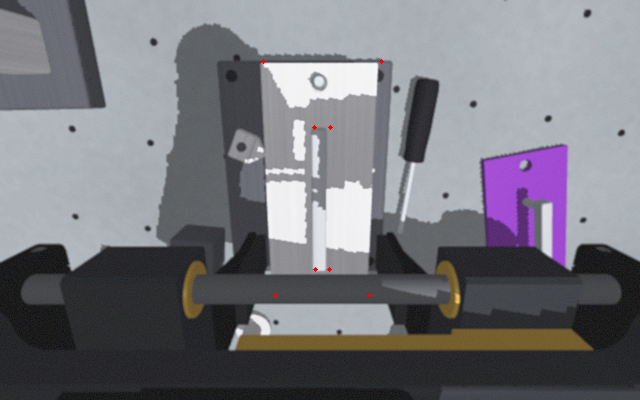

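The wrist view shows the bar at columns 312–327 around row 200, centred between the fingers (about 320). Descending.

```bash
python3 -m jog '[[0,0,2,0,0,0],[0,0,2,0,0,0],[0,0,2,0,0,0],[0,0,1.5,0,0,0],[0,0,1,0,0,0]]'
python3 -m jog '[[0,0,1,0,0,0],[0,0,1,0,0,0],[0,0,0.75,0,0,0],[0,0,0,0,0,0],[0,0,0,0,0,0]]'
python3 - <<'E'
from m import *
w=capture('wrist');cv2.imwrite('pics/w2.png',w['frame'][:,:,::-1])
E
```

```text
time_s: 3.22
tcp_pos: [0.556, -0.2245, 0.1356]
ee_rot: [[0.18, -0.984, -0.003], [-0.984, -0.18, 0.001], [-0.001, 0.003, -1.0]]
wrist_force: [0.0, -0.6, -0.1]
gripper_width: 0.685
time_s: 3.63
tcp_pos: [0.557, -0.2248, 0.11]
ee_rot: [[0.181, -0.983, -0.0], [-0.983, -0.181, -0.0], [0.0, 0.0, -1.0]]
wrist_force: [0.1, 0.4, -0.0]
gripper_width: 0.695
```

View pics/w2.png

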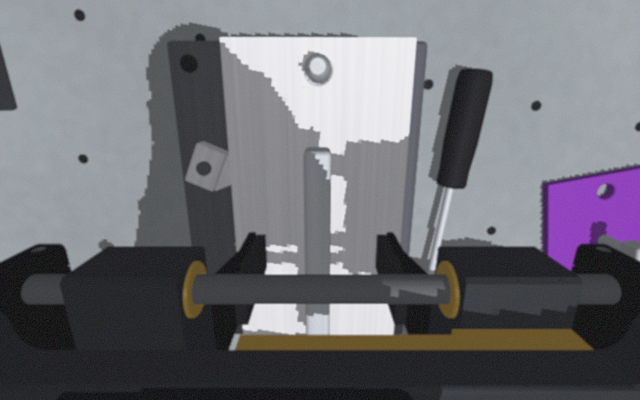

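Bar centre is at column 317 against a finger midpoint of about 321, i.e. 2 mm towards stage +x. I shift, then close.

```bash
python3 -m jog '[[0,-0.17,0,0,0,0],[0,0,0,0,0,0],[0,0,0,0,0,0],[0,0,0,0,0,0],[0,0,0,0,0,0]]'
python3 -m jog '[[0,0,0,0,0,0],[0,0,0,0,0,0],[0,0,0,0,0,0],[0,0,0,0,0,0],[0,0,0,0,0,0]]' 0.8
python3 -m jog '[[0,0,0,0,0,0],[0,0,0,0,0,0],[0,0,0,0,0,0],[0,0,0,0,0,0],[0,0,0,0,0,0]]'
```

```text
time_s: 4.1
tcp_pos: [0.5587, -0.2244, 0.1103]
ee_rot: [[0.181, -0.983, 0.0], [-0.983, -0.181, -0.0], [0.0, -0.0, -1.0]]
wrist_force: [0.3, -1.0, -0.0]
gripper_width: 0.69
time_s: 4.52
tcp_pos: [0.5586, -0.2244, 0.11]
ee_rot: [[0.181, -0.983, -0.0], [-0.983, -0.181, -0.0], [-0.0, 0.0, -1.0]]
wrist_force: [1.1, -0.1, 0.9]
gripper_width: 0.393
time_s: 4.93
tcp_pos: [0.5586, -0.2244, 0.1101]
ee_rot: [[0.181, -0.983, 0.0], [-0.983, -0.181, 0.0], [0.0, -0.0, -1.0]]
wrist_force: [-0.0, -0.1, 0.2]
gripper_width: 0.135
```

```bash
python3 -m jog '[[0,0,0,0,0,0],[0,0,0,0,0,0],[0,0,0,0,0,0],[0,0,0,0,0,0],[0,0,0,0,0,0]]' 0
python3 -m jog '[[0,0,-0.2,0,0,0],[0,0,-0.3,0,0,0],[0,0,-0.3,0,0,0],[0,0,-0.3,0,0,0],[0,0,0,0,0,0]]'
python3 -m jog '[[0,0,-0.3,0,0,0],[0,0,-0.3,0,0,0],[0,0,-0.3,0,0,0],[0,0,-0.3,0,0,0],[0,0,0,0,0,0]]'
```

```text
time_s: 5.35
tcp_pos: [0.5586, -0.2244, 0.1101]
ee_rot: [[0.181, -0.983, 0.0], [-0.983, -0.181, -0.0], [0.0, -0.0, -1.0]]
wrist_force: [-0.3, 0.2, -0.4]
gripper_width: 0.132
time_s: 5.77
tcp_pos: [0.5587, -0.2244, 0.1216]
ee_rot: [[0.181, -0.983, 0.001], [-0.983, -0.181, -0.0], [0.0, -0.0, -1.0]]
wrist_force: [0.0, -0.4, -4.0]
gripper_width: 0.138
time_s: 6.18
tcp_pos: [0.5591, -0.2245, 0.134]
ee_rot: [[0.181, -0.983, 0.002], [-0.983, -0.181, -0.0], [0.001, -0.001, -1.0]]
wrist_force: [0.4, 0.6, -3.8]
gripper_width: 0.135
```

Holding, with a weight of about 4 N. Lift clear, then carry over.

```bash
python3 -m jog '[[0,0,-1,0,0,0],[0,0,-1.5,0,0,0],[0,0,-2,0,0,0],[0,0,-1.5,0,0,0],[0,0,-0.6,0,0,0]]'
python3 -m jog '[[-1,-0.2,0,0,0,0],[-2,-0.39,0,0,0,0],[-3,-0.59,0,0,0,0],[-3,-0.59,0,0,0,0],[-3,-0.59,0,0,0,0]]'
python3 -m jog '[[-3,-0.59,0,0,0,0],[-3,-0.59,0,0,0,0],[-3,-0.59,0,0,0,0],[-3,-0.59,0,0,0,0],[-3,-0.59,0,0,0,0]]'
python3 -m jog '[[-3,-0.59,0,0,0,0],[-3,-0.59,0,0,0,0],[-3,-0.59,0,0,0,0],[-3,-0.59,0,0,0,0],[-2,-0.39,0,0,0,0]]'
python3 -m jog '[[-1.6,-0.3,0,0,0,0],[-1,-0.15,0,0,0,0],[0,0,0,0,0,-1],[0,0,0,0,0,-1],[0,0,0,0,0,0]]'
python3 - <<'E'
from m import *
for n in('top','scene','wrist'):
    w=capture(n);np.savez(n+'2.npz',**w)
    if n=='top':crop(w,170,110,160,120,5,'t3.png')
    if n=='scene':crop(w,260,80,200,150,4,'s3.png')
    if n=='wrist':cv2.imwrite('pics/w3.png',w['frame'][:,:,::-1])
print(sense()['tcp_pos'])
E
```

```text
time_s: 6.6
tcp_pos: [0.56, -0.2249, 0.2025]
ee_rot: [[0.182, -0.983, 0.005], [-0.983, -0.182, -0.002], [0.003, -0.005, -1.0]]
wrist_force: [0.1, 0.0, -3.0]
gripper_width: 0.136
time_s: 7.02
tcp_pos: [0.5589, -0.1004, 0.1978]
ee_rot: [[0.18, -0.984, -0.003], [-0.984, -0.18, 0.001], [-0.001, 0.002, -1.0]]
wrist_force: [1.0, -0.0, -3.9]
gripper_width: 0.131
time_s: 7.43
tcp_pos: [0.5605, 0.0527, 0.1979]
ee_rot: [[0.181, -0.983, -0.002], [-0.983, -0.181, -0.0], [-0.0, 0.002, -1.0]]
wrist_force: [1.1, 0.4, -3.7]
gripper_width: 0.13
time_s: 7.85
tcp_pos: [0.5623, 0.1964, 0.1977]
ee_rot: [[0.183, -0.983, -0.002], [-0.983, -0.183, -0.0], [-0.0, 0.002, -1.0]]
wrist_force: [0.5, -0.9, -4.2]
gripper_width: 0.135
time_s: 8.27
tcp_pos: [0.563, 0.2188, 0.1988]
ee_rot: [[0.215, -0.977, -0.001], [-0.977, -0.215, -0.001], [0.0, 0.001, -1.0]]
wrist_force: [0.1, 1.3, -3.5]
gripper_width: 0.133
[0.56331143 0.21868936 0.19916384]
```

View pics/t3.png

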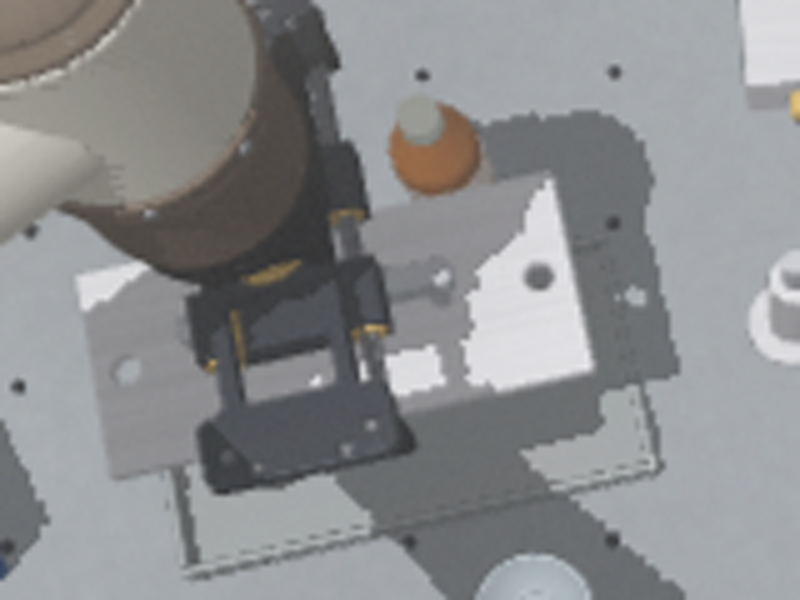

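View pics/s3.png

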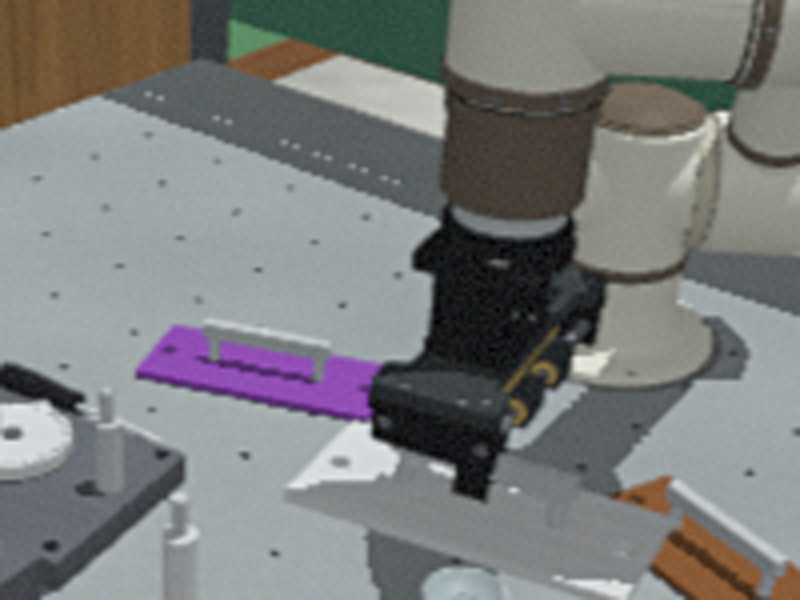

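View pics/w3.png

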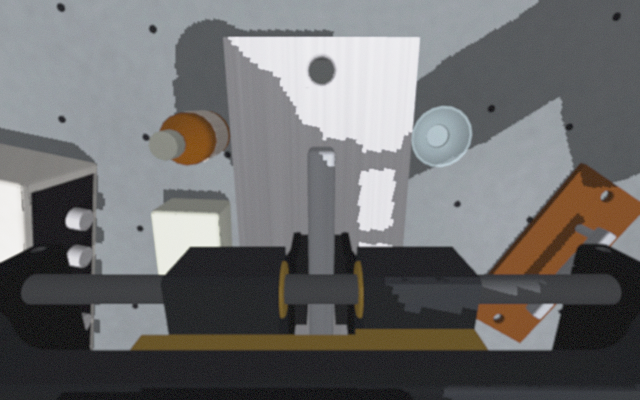

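Run:
```python
from m import *
d2=d
def p5(c): return (np.array(c,float)+.5)/5-.5+[170,110]
t=fit(px([(60,197),(610,78),(677,350),(107,484)],190,145),[(.068,.13,.02),(.068,-.13,.02),(-.068,-.13,.02),(-.068,.13,.02)],'tray',[.56,.22,.2])
pl=fit(p5([(76,275),(552,175),(595,372),(112,480)]),[(.048,.11,.187),(.048,-.11,.187),(-.048,-.11,.187),(-.048,.11,.187)],'plate',[.56,.22,.2])
R=np.array([[np.cos(t[2]),np.sin(t[2])],[-np.sin(t[2]),np.cos(t[2])]])
print('plate in tray frame mm',(R@(pl-t)[:2]*1000).round(1),np.degrees(pl[2]-t[2]))
# bottle cap: triangulate top + wrist + scene0
w=dict(np.load('wrist2.npz'));s=dict(np.load('scene2.npz'));sc=capture('scene')
obs=[(d,p5([(420,120)])[0]),(w,np.array([167,145.])),(sc,np.array([338.5,251.5]))]
f=lambda P:np.concatenate([proj(c,P)[0]-u for c,u in obs]);r=least_squares(f,[.69,.2,.11]);print('cap',r.x.round(4),r.fun.round(1))
```

```text
tray [0.5613 0.2207] 12.55 res [-0.8 -0.1  0.6 -1.4  0.3  0.6 -0.2  0.3]
plate [0.56   0.2186] 12.07 res [ 0.4  0.3  0.  -0.3 -0.   0.1 -0.4 -0.1]
plate in tray frame mm [-1.7 -1.8] -0.4746221525432249
cap [0.6902 0.2001 0.1087] [-0.8 -0.8  0.2 -0.4  0.7  0.1]
```

Plate is within 2 mm and 0.5° of the tray centre and clear of the bottle. Lowering.

```bash
python3 -m jog '[[0,0,1,0,0,0],[0,0,2,0,0,0],[0,0,2.5,0,0,0],[0,0,2.5,0,0,0],[0,0,2,0,0,0]]'
python3 -m jog '[[0,0,1.5,0,0,0],[0,0,1.5,0,0,0],[0,0,1.5,0,0,0],[0,0,1,0,0,0],[0,0,0.5,0,0,0]]'
python3 -m jog '[[0,0,0.3,0,0,0],[0,0,0.1,0,0,0],[0,0,0,0,0,0],[0,0,0,0,0,0],[0,0,0,0,0,0]]'
python3 - <<'E'
from m import *
w=capture('wrist');cv2.imwrite('pics/w4.png',w['frame'][:,:,::-1])
E
```

```text
time_s: 8.88
tcp_pos: [0.5623, 0.2189, 0.0966]
ee_rot: [[0.214, -0.977, -0.002], [-0.977, -0.214, -0.001], [0.0, 0.002, -1.0]]
wrist_force: [0.5, -0.5, -3.5]
gripper_width: 0.134
time_s: 9.3
tcp_pos: [0.5623, 0.2189, 0.0369]
ee_rot: [[0.215, -0.977, -0.003], [-0.977, -0.215, -0.002], [0.001, 0.003, -1.0]]
wrist_force: [-0.1, -0.3, -3.6]
gripper_width: 0.135
time_s: 9.72
tcp_pos: [0.5638, 0.2202, 0.0359]
ee_rot: [[0.216, -0.976, 0.001], [-0.976, -0.216, 0.001], [-0.001, -0.002, -1.0]]
wrist_force: [0.3, -0.7, -4.1]
gripper_width: 0.136
```

View pics/w4.png

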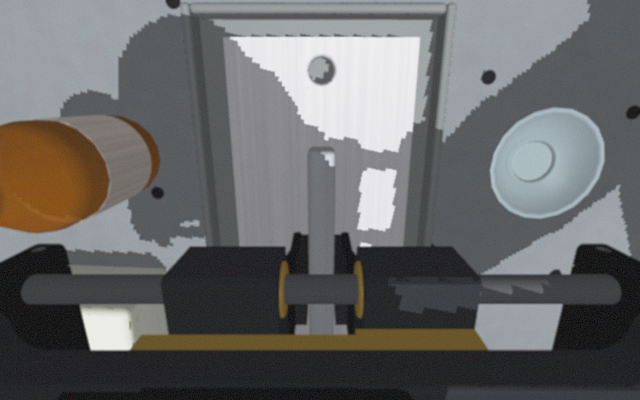

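The plate lies between the tray walls, with its far edge at row 37 and the wall at row 12. I lower it the last 11 mm slowly.

```bash
python3 -m jog '[[0,0,0.3,0,0,0],[0,0,0.3,0,0,0],[0,0,0.2,0,0,0],[0,0,0.1,0,0,0],[0,0,0,0,0,0]]'
python3 -m jog '[[0,0,0.05,0,0,0],[0,0,0.05,0,0,0],[0,0,0.05,0,0,0],[0,0,0,0,0,0],[0,0,0,0,0,0]]'
```

```text
time_s: 10.18
tcp_pos: [0.563, 0.2196, 0.0255]
ee_rot: [[0.215, -0.977, -0.001], [-0.977, -0.215, -0.001], [0.0, 0.001, -1.0]]
wrist_force: [-0.8, -0.2, -4.2]
gripper_width: 0.134
time_s: 10.6
tcp_pos: [0.5634, 0.2199, 0.0251]
ee_rot: [[0.216, -0.976, 0.0], [-0.976, -0.216, 0.0], [-0.0, -0.0, -1.0]]
wrist_force: [-1.9, -0.4, -0.4]
gripper_width: 0.135
```

```bash
python3 -m jog '[[0,0,0.03,0,0,0],[0,0,0,0,0,0],[0,0,0,0,0,0],[0,0,0,0,0,0],[0,0,0,0,0,0]]'
python3 -m jog '[[0,0,0,0,0,0],[0,0,0,0,0,0],[0,0,0,0,0,0],[0,0,0,0,0,0],[0,0,0,0,0,0]]' 3.5
python3 -m jog '[[0,0,-0.3,0,0,0],[0,0,-0.6,0,0,0],[0,0,-1,0,0,0],[0,0,-1,0,0,0],[0,0,-1,0,0,0]]'
python3 -m jog '[[0,0,-3,0,0,0],[0,0,-3,0,0,0],[0,0,-3,0,0,0],[0,0,-3,0,0,0],[0,0,-3,0,0,0]]'
python3 - <<'E'
from m import *
for n in('top','scene','wrist'):
    w=capture(n);np.savez(n+'3.npz',**w)
    if n=='top':crop(w,190,145,120,90,6,'t4.png');crop(w,355,135,130,100,6,'t5.png')
    if n=='scene':crop(w,205,140,110,90,7,'s5.png')
    if n=='wrist':cv2.imwrite('pics/w5.png',w['frame'][:,:,::-1])
E
```

```text
time_s: 11.02
tcp_pos: [0.5634, 0.2199, 0.025]
ee_rot: [[0.216, -0.976, 0.001], [-0.976, -0.216, 0.0], [-0.0, -0.001, -1.0]]
wrist_force: [-3.4, -1.7, 6.0]
gripper_width: 0.136
time_s: 11.43
tcp_pos: [0.5635, 0.2199, 0.024]
ee_rot: [[0.215, -0.977, 0.0], [-0.977, -0.215, 0.0], [-0.0, -0.0, -1.0]]
wrist_force: [-0.7, 0.6, 0.3]
gripper_width: 0.378
time_s: 11.85
tcp_pos: [0.5637, 0.22, 0.0648]
ee_rot: [[0.216, -0.976, 0.001], [-0.976, -0.216, 0.001], [-0.0, -0.001, -1.0]]
wrist_force: [0.2, -0.3, -0.6]
gripper_width: 0.4
time_s: 12.27
tcp_pos: [0.5631, 0.2197, 0.2163]
ee_rot: [[0.215, -0.977, 0.001], [-0.977, -0.215, 0.001], [-0.001, -0.002, -1.0]]
wrist_force: [1.3, 0.4, -0.3]
gripper_width: 0.401
```

View pics/w5.png

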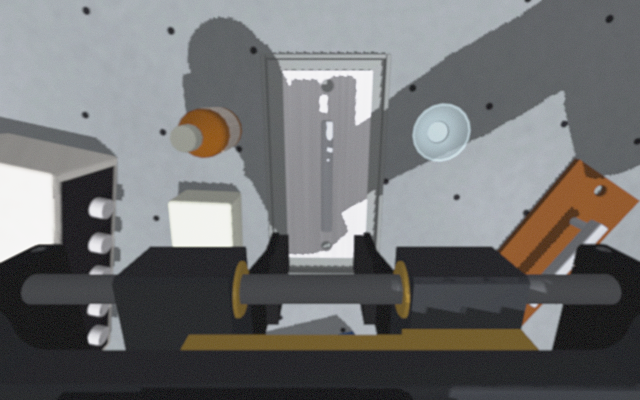

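View pics/t5.png

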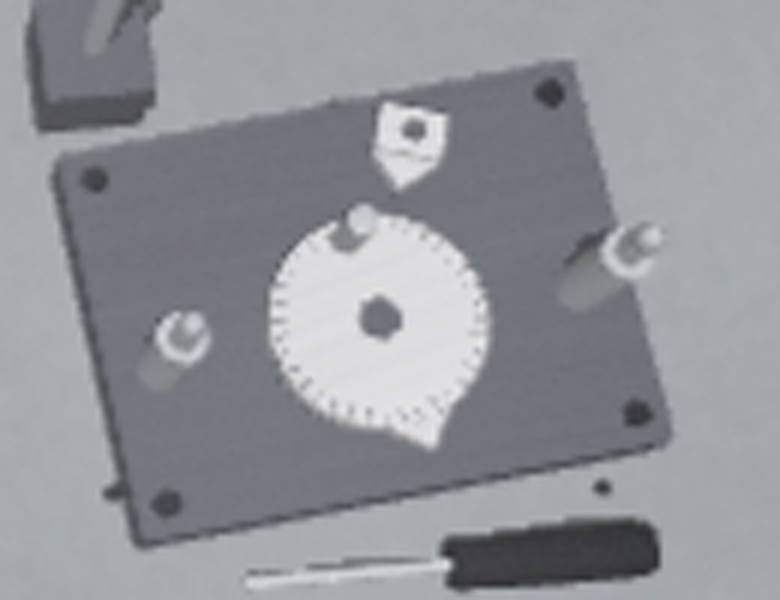

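View pics/s5.png

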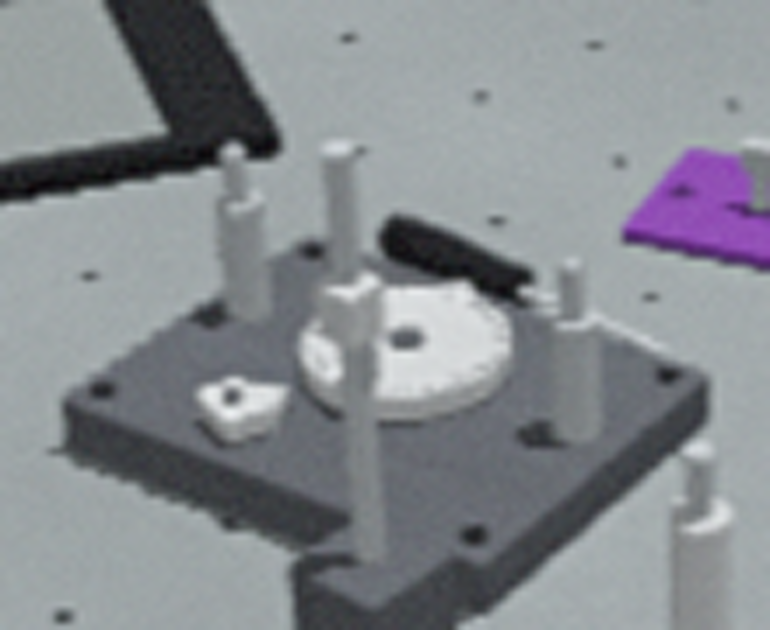

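Plate lies flat in the tray. In the top crop the screw is at (381,318), the nose tip at (435,452), the tooth tip at (400,190) and the pin top at (363,220).

```bash
cat >> m.py <<'E'
def meas(d,scr,nose,tooth,pin,x0=355,y0=135):
    d=dict(d);c=back(d,px([scr],x0,y0),.048)[0];n=back(d,px([nose],x0,y0),.046)[0];t=back(d,px([tooth],x0,y0),.046)[0];k=back(d,px([pin],x0,y0),.080)[0]
    for nm,q in(('nose',n),('tooth',t),('pin',k)):
        v=(q-c)[:2];print(nm,q[:2].round(4),'r',np.hypot(*v).round(4),'ang',np.degrees(np.arctan2(v[1],v[0])).round(1))
    print('axis',c.round(4))
E
python3 - <<'E'
from m import *
meas(np.load('top3.npz'),(381,318),(436,452),(400,190),(363,219))
E
```

```text
nose [ 0.4975 -0.2443] r 0.0624 ang -160.8
tooth [ 0.6147 -0.2362] r 0.0595 ang -12.0
pin [ 0.5922 -0.2104] r 0.0382 ang 20.6
axis [ 0.5565 -0.2238  0.048 ]
```

```bash
python3 -m jog '[[2,0.29,0,0,0,0],[3,0.43,0,0,0,0],[3,0.43,0,0,0,0],[3,0.43,0,0,0,0],[3,0.43,0,0,0,0]]' 3.5
python3 -m jog '[[3,0.44,0,0,0,0],[3,0.44,0,0,0,0],[3,0.44,0,0,0,0],[3,0.44,0,0,0,0],[3,0.44,0,0,0,0]]'
python3 -m jog '[[3,0.44,0,0,0,0],[3,0.44,0,0,0,0],[3,0.44,0,0,0,0],[2.7,0.4,0,0,0,0],[2,0.28,0,0,0,2]]'
python3 -m jog '[[0,0,1,0,0,0],[0,0,2,0,0,0],[0,0,2,0,0,0],[0,0,1.5,0,0,0],[0,0,0.5,0,0,0]]'
python3 -m jog '[[0,0,0,0,0,0],[0,0,0,0,0,0],[0,0,0,0,0,0],[0,0,0,0,0,0],[0,0,0,0,0,0]]'
python3 - <<'E'
from m import *
w=capture('wrist');np.savez('w6.npz',**w);cv2.imwrite('pics/w6.png',w['frame'][:,:,::-1])
E
```

```text
time_s: 12.83
tcp_pos: [0.5729, 0.0774, 0.2126]
ee_rot: [[0.216, -0.976, -0.002], [-0.976, -0.216, -0.0], [-0.0, 0.002, -1.0]]
wrist_force: [1.2, 0.4, 0.2]
gripper_width: 0.401
time_s: 13.25
tcp_pos: [0.5838, -0.0739, 0.2127]
ee_rot: [[0.215, -0.977, -0.002], [-0.977, -0.215, 0.0], [-0.001, 0.002, -1.0]]
wrist_force: [0.4, -0.8, 0.1]
gripper_width: 0.4
time_s: 13.67
tcp_pos: [0.5937, -0.2126, 0.2124]
ee_rot: [[0.179, -0.984, -0.002], [-0.984, -0.179, 0.0], [-0.001, 0.002, -1.0]]
wrist_force: [-0.1, -0.4, 0.4]
gripper_width: 0.404
time_s: 14.08
tcp_pos: [0.5921, -0.2095, 0.1394]
ee_rot: [[0.181, -0.983, -0.007], [-0.984, -0.181, 0.002], [-0.003, 0.007, -1.0]]
wrist_force: [-1.0, -0.1, -0.4]
gripper_width: 0.405
time_s: 14.5
tcp_pos: [0.5951, -0.2105, 0.1444]
ee_rot: [[0.181, -0.983, 0.002], [-0.983, -0.181, -0.0], [0.001, -0.002, -1.0]]
wrist_force: [-0.0, -0.7, 0.3]
gripper_width: 0.404
```

View pics/w6.png

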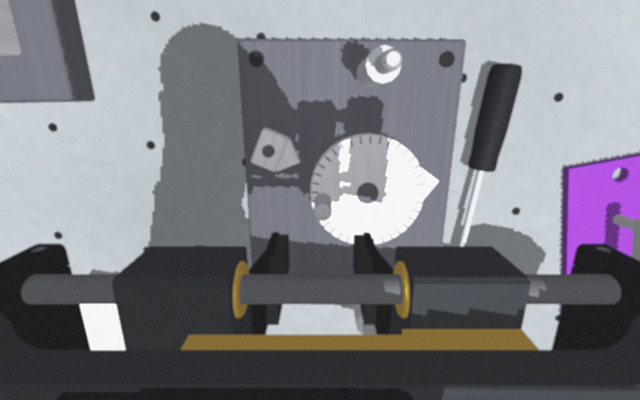

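Run:
```python
from m import *
w=dict(np.load('w6.npz'))
for n,u,z in(('pin top',(322,200),.08),('axis',(368,191),.048),('nose',(438,181),.046),('tooth',(299,162),.046)):print(n,back(w,[u],z)[0].round(4))
```

```text
pin top [ 0.5967 -0.2186  0.08  ]
axis [ 0.5589 -0.2236  0.048 ]
nose [ 0.5035 -0.242   0.046 ]
tooth [ 0.619  -0.2367  0.046 ]
```

Run:
```python
from m import *
w=dict(np.load('w6.npz'))
crop(w,280,130,160,120,5,'w6c.png',proj(w,[(.5942,-.2109,.08),(.5942,-.2109,.046),(.5585,-.224,.048)]))
```

```text
(no output)
```

View pics/w6c.png

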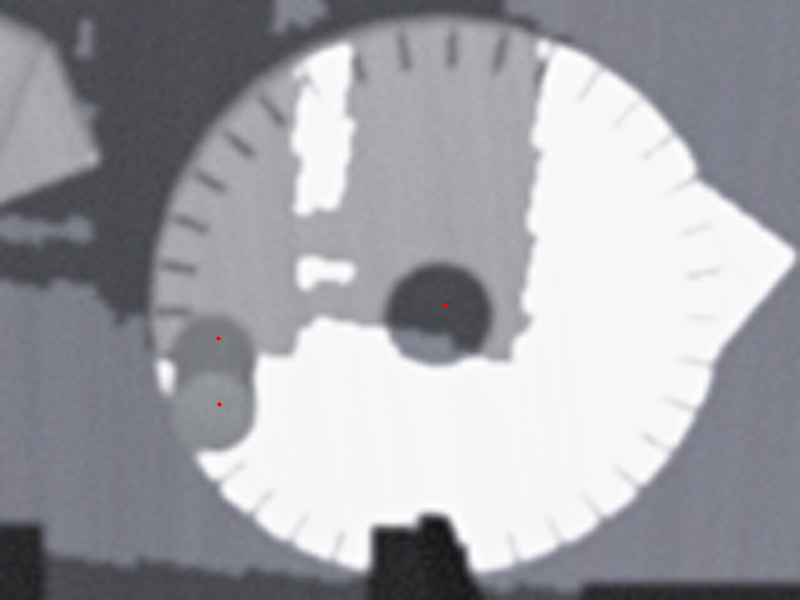

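The predicted pin point falls within about 1 mm of the pin top at crop (215,412). Descend to TCP z of about 0.054 and grip the pin.

```bash
python3 -m jog '[[0,0,1,0,0,0],[0,0,1.5,0,0,0],[0,0,1.5,0,0,0],[0,0,1.5,0,0,0],[0,0,1,0,0,0]]'
python3 -m jog '[[0,0,1,0,0,0],[0,0,1,0,0,0],[0,0,0.5,0,0,0],[0,0,0,0,0,0],[0,0,0,0,0,0]]'
python3 -m jog '[[0,0,0,0,0,0],[0,0,0,0,0,0],[0,0,0,0,0,0],[0,0,0,0,0,0],[0,0,0,0,0,0]]' 1
```

```text
time_s: 14.97
tcp_pos: [0.5936, -0.2103, 0.0761]
ee_rot: [[0.181, -0.984, -0.002], [-0.984, -0.181, 0.001], [-0.001, 0.002, -1.0]]
wrist_force: [-0.1, 0.7, -0.0]
gripper_width: 0.403
time_s: 15.38
tcp_pos: [0.5948, -0.2106, 0.0532]
ee_rot: [[0.181, -0.983, 0.0], [-0.983, -0.181, -0.0], [0.0, 0.0, -1.0]]
wrist_force: [0.3, -0.1, 0.1]
gripper_width: 0.404
time_s: 15.8
tcp_pos: [0.5942, -0.2106, 0.0537]
ee_rot: [[0.181, -0.983, -0.001], [-0.983, -0.181, -0.0], [0.0, 0.001, -1.0]]
wrist_force: [-1.6, 0.3, 1.8]
gripper_width: 0.151
```

```bash
python3 -m jog '[[0,0,0,0,0,0],[0,0,0,0,0,0],[0,0,0,0,0,0],[0,0,0,0,0,0],[0,0,0,0,0,0]]'
```

```text
time_s: 16.22
tcp_pos: [0.5943, -0.2106, 0.0536]
ee_rot: [[0.181, -0.983, -0.001], [-0.983, -0.181, -0.0], [-0.0, 0.001, -1.0]]
wrist_force: [-3.5, -0.2, 5.1]
gripper_width: 0.151
```

Run:
```python
import numpy as np
a=np.radians(np.linspace(20.2,168.2,21));P=.038*np.c_[np.cos(a),np.sin(a)];D=np.diff(P,axis=0)*100
for i in range(0,20,5):print([[round(float(x),2),round(float(y),2)] for x,y in np.c_[.181*D[:,0]-.983*D[:,1],-.983*D[:,0]-.181*D[:,1]][i:i+5]])
```

```text
[[-0.48, 0.11], [-0.46, 0.17], [-0.43, 0.23], [-0.4, 0.29], [-0.36, 0.33]]
[[-0.31, 0.38], [-0.26, 0.42], [-0.21, 0.45], [-0.15, 0.47], [-0.08, 0.48]]
[[-0.02, 0.49], [0.04, 0.49], [0.1, 0.48], [0.16, 0.46], [0.22, 0.44]]
[[0.28, 0.4], [0.33, 0.37], [0.37, 0.32], [0.41, 0.27], [0.44, 0.21]]
```

```bash
python3 -m jog '[[-0.48,0.11,0,0,0,0],[-0.46,0.17,0,0,0,0],[-0.43,0.23,0,0,0,0],[-0.4,0.29,0,0,0,0],[-0.36,0.33,0,0,0,0]]'
```

```text
time_s: 16.63
tcp_pos: [0.5839, -0.1928, 0.0537]
ee_rot: [[0.183, -0.983, 0.01], [-0.983, -0.183, -0.002], [0.004, -0.009, -1.0]]
wrist_force: [7.5, -4.2, -4.9]
gripper_width: 0.154
```

```bash
python3 -m jog '[[-0.31,0.38,0,0,0,0],[-0.26,0.42,0,0,0,0],[-0.21,0.45,0,0,0,0],[-0.15,0.47,0,0,0,0],[-0.08,0.48,0,0,0,0]]'
```

```text
time_s: 17.05
tcp_pos: [0.5665, -0.181, 0.0538]
ee_rot: [[0.184, -0.983, 0.023], [-0.983, -0.184, 0.004], [0.001, -0.024, -1.0]]
wrist_force: [16.8, 23.0, -7.2]
gripper_width: 0.15
```

Run:
```python
from m import *
w=capture('top');np.savez('top4.npz',**w);crop(w,355,125,130,100,6,'t6.png')
w=capture('wrist');np.savez('w7.npz',**w);cv2.imwrite('pics/w7.png',w['frame'][:,:,::-1])
s=sense();print(s['tcp_pos'],s['wrist_force'],s['moment'])
```

```text
[ 0.56519256 -0.18036077  0.05372066] [13.0536164  20.41591634 -5.60284968] [ 5.74664024 -3.49703429  0.54240785]
```

View pics/t6.png

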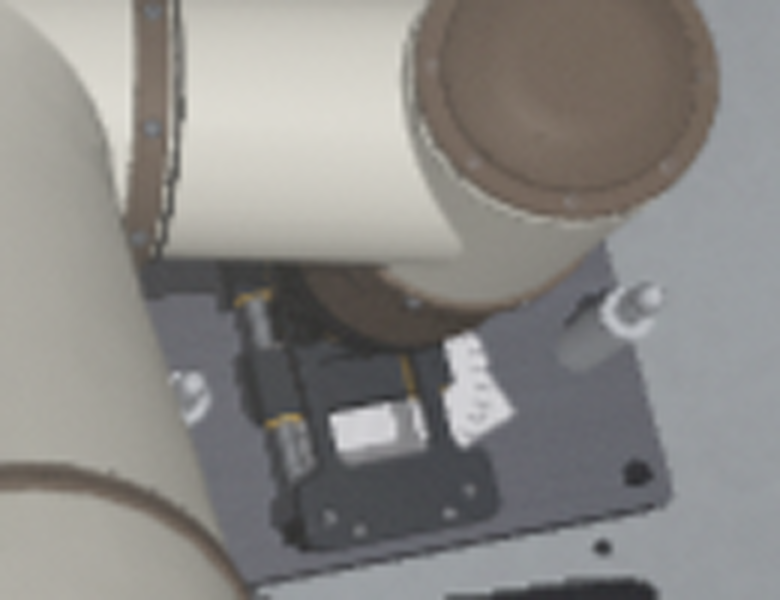

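View pics/w7.png

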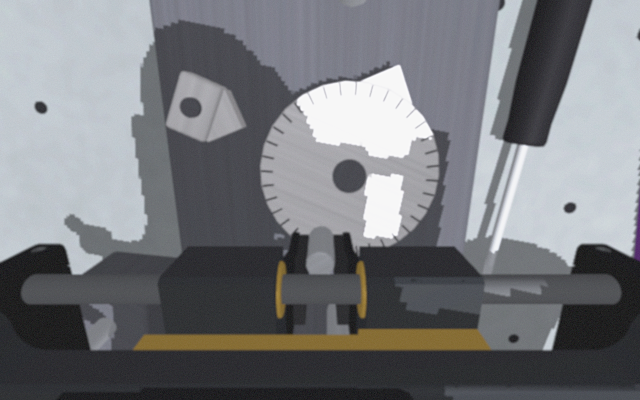

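The dial has only reached about 55–60° of turn: the pin turned in the pads and rolled sideways along them, by about 6 mm. I will loosen the grip to a cage and push with one finger, rotating the tool along.

```bash
python3 -m jog '[[0,0,0,0,0,0],[0,0,0,0,0,0],[0,0,0,0,0,0],[0,0,0,0,0,0],[0,0,0,0,0,0]]' 2.2
python3 - <<'E'
from m import *
w=capture('wrist');np.savez('w8.npz',**w);cv2.imwrite('pics/w8.png',w['frame'][:,:,::-1])
s=sense();print(s['joints'].round(1),s['wrist_force'],s['moment'])
E
```

```text
time_s: 17.57
tcp_pos: [0.5569, -0.1856, 0.0533]
ee_rot: [[0.181, -0.983, 0.002], [-0.983, -0.181, 0.0], [0.0, -0.002, -1.0]]
wrist_force: [3.0, 2.3, 0.2]
gripper_width: 0.251
[ -2.7  28.2 -17.   -0.  -44.8  13.1] [2.29799801 2.48014275 0.59225606] [ 0.77772755 -0.58359494 -0.02037823]
```

View pics/w8.png

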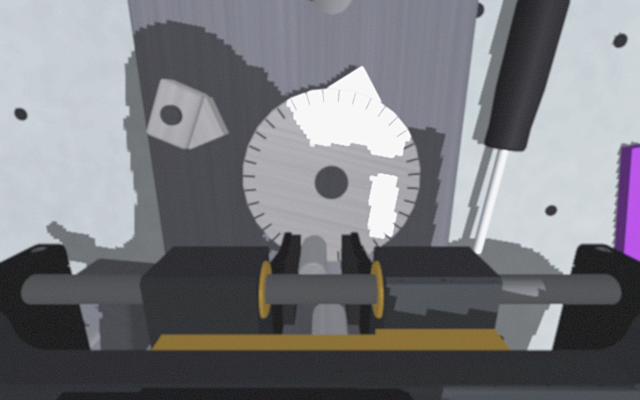

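```bash
cat >> m.py <<'E'
def ang(w,axis,nose,tooth=None):
    a=back(w,[axis],.048)[0]
    for nm,q in(('nose',nose),('tooth',tooth)):
        if q is None: continue
        v=back(w,[q],.046)[0]-a;print(nm,np.degrees(np.arctan2(v[1],v[0])).round(1),'r',np.hypot(*v[:2]).round(4))
    print('axis',a.round(4))
E
python3 - <<'E'
from m import *
w=dict(np.load('w8.npz'));crop(w,140,50,300,200,2.6,'w8c.png');ang(w,(331,182.5),(362,67),(228,133))
E
```

```text
nose -93.9 r 0.0593
tooth -15.3 r 0.0593
axis [ 0.5589 -0.2219  0.048 ]
```

View pics/w8c.png

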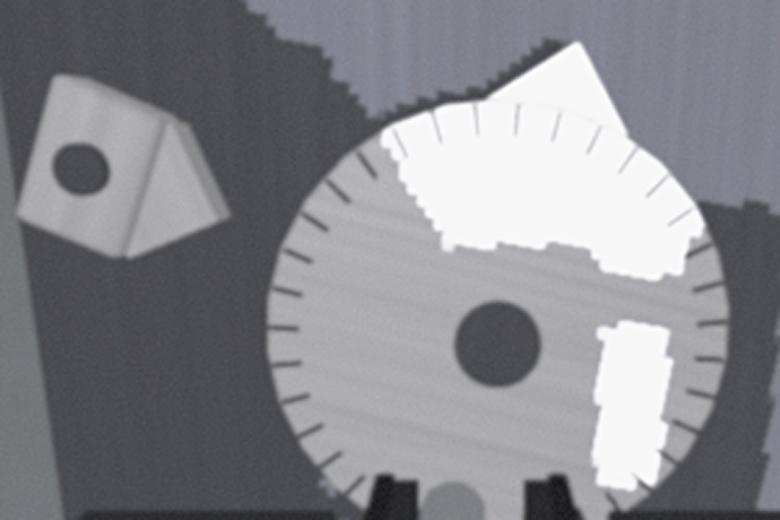

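```bash
python3 -m jog '[[0,-0.22,-0.2,0,0,0],[0,-0.22,-0.2,0,0,0],[0,0,0,0,0,0],[0,0,0,0,0,0],[0,0,0,0,0,0]]'
python3 -m jog '[[0,0,0,0,0,0],[0,0,0,0,0,0],[0,0,0,0,0,0],[0,0,0,0,0,0],[0,0,0,0,0,0]]' 1
```

```text
time_s: 18.03
tcp_pos: [0.5598, -0.1852, 0.057]
ee_rot: [[0.181, -0.984, -0.001], [-0.984, -0.181, 0.0], [-0.0, 0.001, -1.0]]
wrist_force: [0.3, 1.1, -0.2]
gripper_width: 0.253
time_s: 18.45
tcp_pos: [0.5603, -0.185, 0.0571]
ee_rot: [[0.181, -0.983, -0.0], [-0.983, -0.181, -0.0], [-0.0, 0.0, -1.0]]
wrist_force: [0.7, -0.8, -0.6]
gripper_width: 0.149
```

Gripped with almost no side force. Rotate rigidly about the dial axis, 5° per row.

```bash
python3 -m jog '[[-0.07,0.32,0,0,0,-5],[-0.07,0.32,0,0,0,-5],[-0.07,0.33,0,0,0,-5],[-0.07,0.32,0,0,0,-5],[-0.07,0.33,0,0,0,-5]]'; python3 -c "
from station import sense;s=sense();print(s['joints'].round(1),s['moment'])"
```

```text
time_s: 18.87
tcp_pos: [0.5445, -0.1875, 0.0571]
ee_rot: [[0.583, -0.812, 0.001], [-0.812, -0.583, -0.0], [0.001, -0.0, -1.0]]
wrist_force: [1.8, -2.3, -2.4]
gripper_width: 0.153
[ -2.9  27.  -18.4   0.  -44.6  38.5] [-0.64212829 -0.21806778 -0.03855239]
```

```bash
python3 -m jog '[[-0.07,0.32,0,0,0,-5],[-0.07,0.32,0,0,0,-5],[-0.07,0.33,0,0,0,-5],[-0.07,0.32,0,0,0,-5],[-0.07,0.33,0,0,0,-5]]'
python3 -m jog '[[-0.07,0.32,0,0,0,-5],[-0.07,0.32,0,0,0,-5],[-0.07,0.33,0,0,0,-5],[-0.07,0.32,0,0,0,-5],[0,0,0,0,0,0]]'
python3 - <<'E'
from m import *
w=capture('wrist');np.savez('w9.npz',**w);cv2.imwrite('pics/w9.png',w['frame'][:,:,::-1])
w=capture('top');np.savez('top9.npz',**w);crop(w,355,125,130,100,6,'t9.png')
E
```

```text
time_s: 19.28
tcp_pos: [0.5309, -0.1967, 0.0571]
ee_rot: [[0.872, -0.49, 0.001], [-0.49, -0.872, -0.0], [0.001, -0.0, -1.0]]
wrist_force: [2.2, -1.5, -2.6]
gripper_width: 0.152
time_s: 19.7
tcp_pos: [0.5234, -0.2079, 0.0571]
ee_rot: [[0.986, -0.165, 0.001], [-0.165, -0.986, -0.001], [0.001, 0.0, -1.0]]
wrist_force: [1.9, -3.4, -3.1]
gripper_width: 0.155
```

View pics/w9.png

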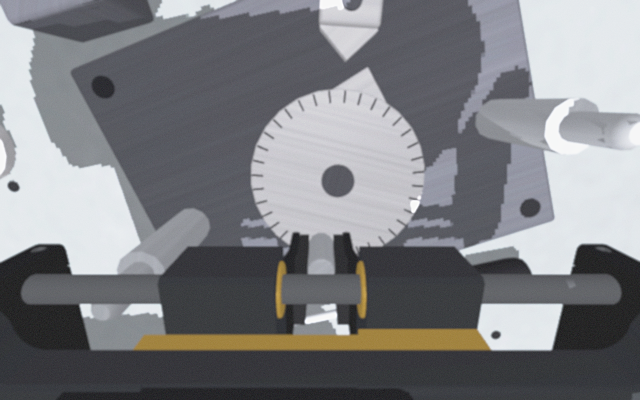

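View pics/t9.png

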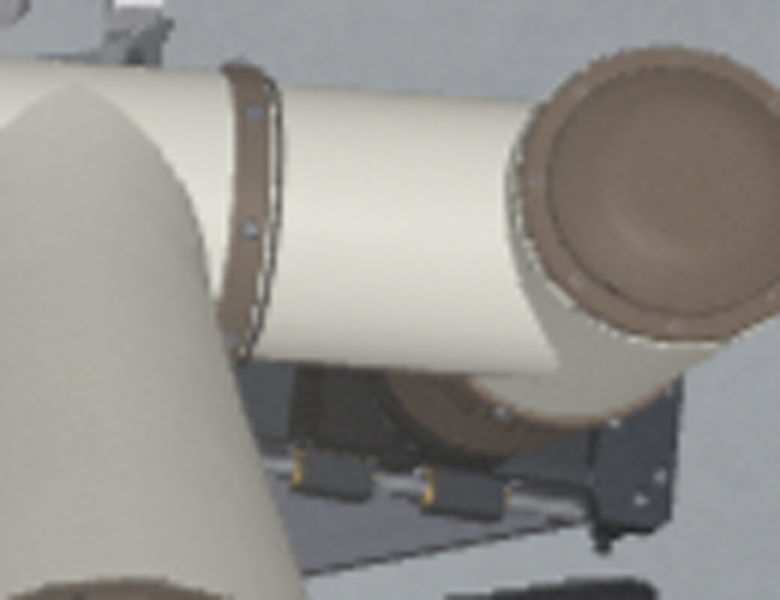

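Run:
```python
from m import *
w=dict(np.load('w9.npz'));crop(w,290,0,120,100,6,'w9c.png');crop(w,310,155,56,50,10,'w9d.png')
```

```text
(no output)
```

View pics/w9c.png

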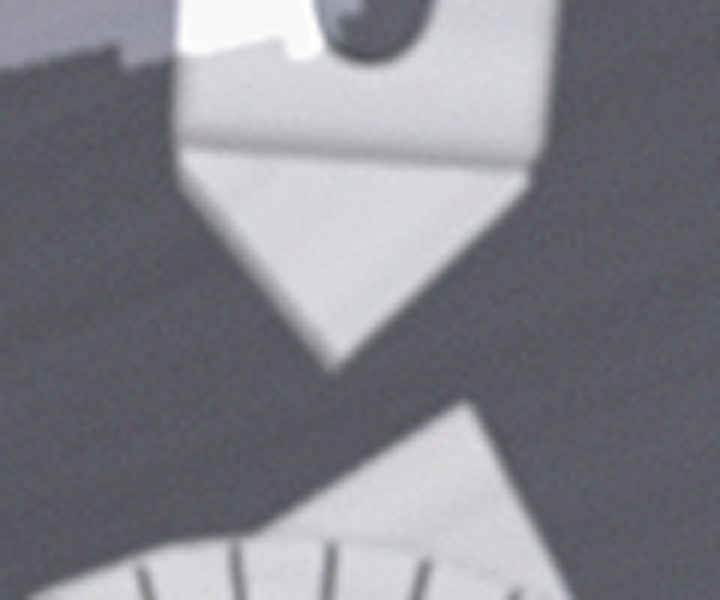

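View pics/w9d.png

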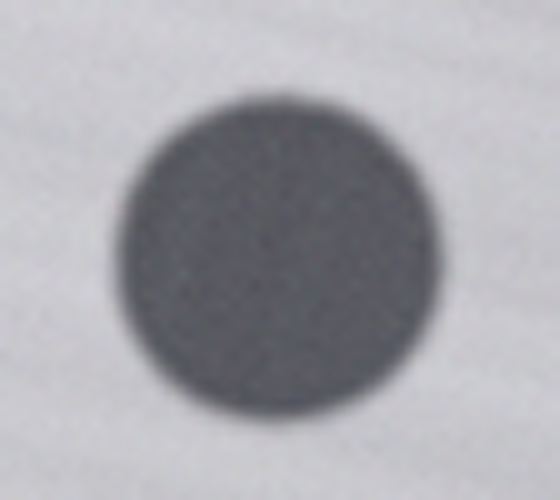

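Run:
```python
from m import *
w=dict(np.load('w9.npz'));ang(w,(337.45,180.15),(367.4,66.6),(345.8,59.4))
# edges: tooth width bisector
L=back(w,px([(180,150),(530,165)],290,0),.046);print('tooth base mid ang',np.degrees(np.arctan2(*(L.mean(0)-back(w,[(337.45,180.15)],.048)[0])[[1,0]])))
s=sense();print(s['tcp_pos'])
```

```text
nose -23.3 r 0.0594
tooth -12.6 r 0.0611
axis [ 0.5594 -0.222   0.048 ]
tooth base mid ang -12.84144126682483
[ 0.52352175 -0.20769393  0.05716178]
```

```bash
python3 -m jog '[[-0.07,0.34,0,0,0,-5.3],[-0.07,0.34,0,0,0,-5.3],[0,0,0,0,0,0],[0,0,0,0,0,0],[0,0,0,0,0,0]]'
python3 - <<'E'
from m import *
w=capture('wrist');np.savez('w10.npz',**w);crop(w,280,0,120,100,6,'w10c.png');crop(w,310,155,56,50,10,'w10d.png')
E
```

```text
time_s: 20.22
tcp_pos: [0.5214, -0.214, 0.0571]
ee_rot: [[1.0, 0.015, 0.001], [0.015, -1.0, -0.001], [0.001, 0.001, -1.0]]
wrist_force: [2.2, -5.1, -4.8]
gripper_width: 0.153
```

View pics/w10c.png

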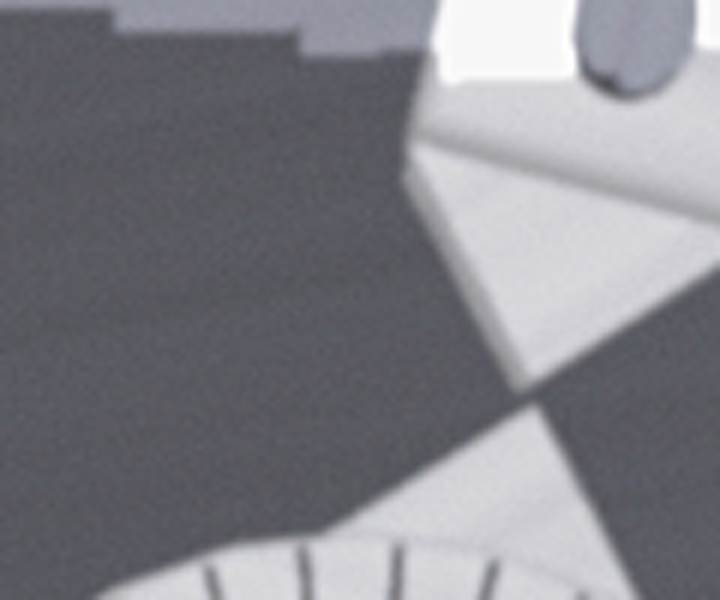

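View pics/w10d.png

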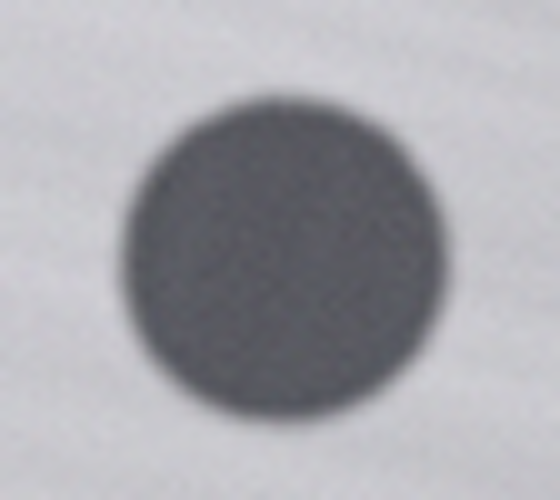

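Run:
```python
from m import *
w=dict(np.load('w10.npz'));a=(310+28.55-.5,155+25.85-.5)
ang(w,a,px([(540,402)],280,0)[0],px([(533,378)],280,0)[0])
```

```text
nose -13.7 r 0.0597
tooth -12.6 r 0.0614
axis [ 0.5594 -0.2219  0.048 ]
```

```bash
python3 -m jog '[[-0.01,0.07,0,0,0,-1.1],[0,0,0,0,0,0],[0,0,0,0,0,0],[0,0,0,0,0,0],[0,0,0,0,0,0]]'
python3 -m jog '[[0,0,0,0,0,0],[0,0,0,0,0,0],[0,0,0,0,0,0],[0,0,0,0,0,0],[0,0,0,0,0,0]]' 2.6
python3 - <<'E'
from m import *
w=capture('wrist');np.savez('w11.npz',**w);crop(w,280,0,120,100,6,'w11c.png');crop(w,310,155,56,50,10,'w11d.png')
E
```

```text
time_s: 20.68
tcp_pos: [0.5213, -0.2144, 0.0572]
ee_rot: [[0.999, 0.036, 0.001], [0.036, -0.999, -0.0], [0.001, 0.0, -1.0]]
wrist_force: [3.0, -4.8, -5.0]
gripper_width: 0.151
time_s: 21.1
tcp_pos: [0.5206, -0.2141, 0.0574]
ee_rot: [[0.999, 0.037, -0.0], [0.037, -0.999, 0.0], [-0.0, -0.0, -1.0]]
wrist_force: [-0.8, 0.3, -0.2]
gripper_width: 0.297
```

View pics/w11c.png

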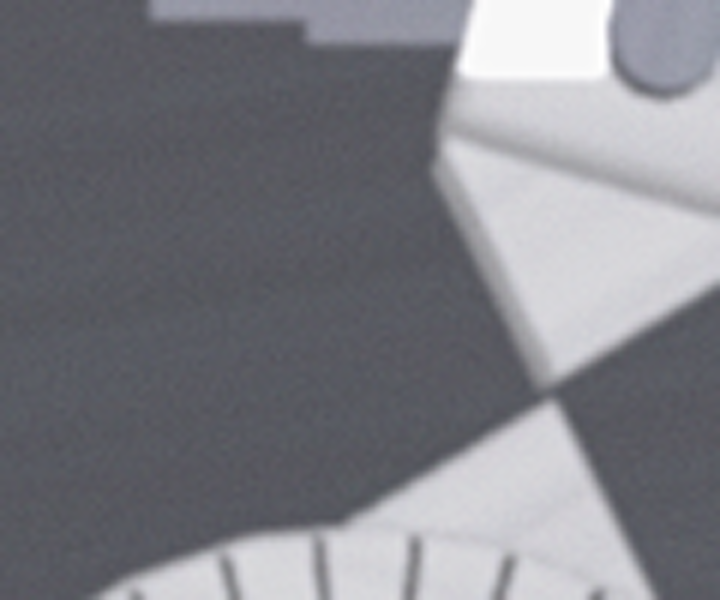

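View pics/w11d.png

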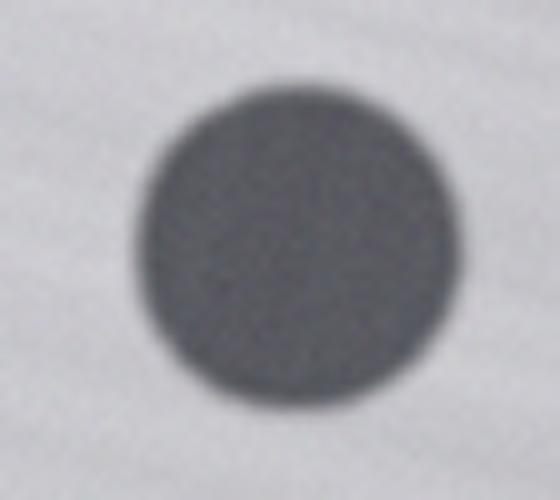

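Run:
```python
from m import *
w=dict(np.load('w11.npz'));a=(310+29.95-.5,155+24.65-.5)
for t in((558,375),(556,385)):ang(w,a,px([(553,398)],280,0)[0],px([t],280,0)[0])
# symmetric-bisector check of tooth: base corners of top face at line
```

```text
nose -12.7 r 0.0595
tooth -12.6 r 0.0613
axis [ 0.5594 -0.2219  0.048 ]
nose -12.7 r 0.0595
tooth -12.7 r 0.0605
axis [ 0.5594 -0.2219  0.048 ]
```

Nose at −12.7° and tooth at −12.6°: aligned. Rise straight up, move away and verify.

```bash
python3 -m jog '[[0,0,-0.5,0,0,0],[0,0,-1,0,0,0],[0,0,-2,0,0,0],[0,0,-3,0,0,0],[0,0,-3,0,0,0]]'
python3 -m jog '[[0,0,-3,0,0,0],[0,0,-3,0,0,0],[0,0,-2,0,0,0],[0,0,-1,0,0,0],[0,0,0,0,0,0]]'
python3 -m jog '[[-2,0,0,0,0,0],[-2,0,0,0,0,0],[-2,0,0,0,0,0],[-2,0,0,0,0,0],[-1,0,0,0,0,0]]'
python3 -m jog '[[0,-3,0,0,0,0],[0,-3,0,0,0,0],[0,-3,0,0,0,0],[0,-3,0,0,0,0],[0,-2,0,0,0,0]]'
python3 -m jog '[[0,0,0,0,0,0],[0,0,0,0,0,0],[0,0,0,0,0,0],[0,0,0,0,0,0],[0,0,0,0,0,0]]'
python3 - <<'E'
from m import *
for n in('top','scene'):
    w=capture(n);np.savez(n+'12.npz',**w);cv2.imwrite(f'pics/{n}12.png',w['frame'][:,:,::-1])
    if n=='top':crop(w,390,145,60,75,8,'t12.png')
E
```

```text
time_s: 21.57
tcp_pos: [0.5203, -0.2144, 0.1537]
ee_rot: [[0.999, 0.037, -0.001], [0.037, -0.999, 0.0], [-0.001, -0.0, -1.0]]
wrist_force: [0.8, -0.7, -0.2]
gripper_width: 0.298
time_s: 21.98
tcp_pos: [0.5219, -0.2147, 0.2457]
ee_rot: [[0.999, 0.038, 0.006], [0.038, -0.999, -0.001], [0.006, 0.001, -1.0]]
wrist_force: [0.7, -0.3, 0.2]
gripper_width: 0.297
time_s: 22.4
tcp_pos: [0.4279, -0.2174, 0.2406]
ee_rot: [[0.999, 0.037, -0.004], [0.037, -0.999, 0.001], [-0.004, -0.002, -1.0]]
wrist_force: [-0.3, 0.4, -0.2]
gripper_width: 0.297
time_s: 22.82
tcp_pos: [0.4249, -0.0761, 0.2413]
ee_rot: [[0.999, 0.038, -0.002], [0.038, -0.999, 0.0], [-0.002, -0.0, -1.0]]
wrist_force: [0.4, -0.5, -0.9]
gripper_width: 0.298
time_s: 23.23
tcp_pos: [0.4256, -0.0786, 0.2419]
ee_rot: [[0.999, 0.036, -0.001], [0.036, -0.999, -0.0], [-0.001, 0.0, -1.0]]
wrist_force: [0.5, -0.7, 0.4]
gripper_width: 0.296
```

View pics/top12.png

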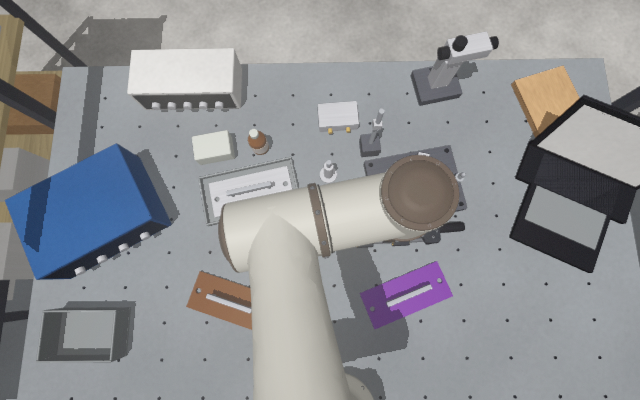

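View pics/t12.png

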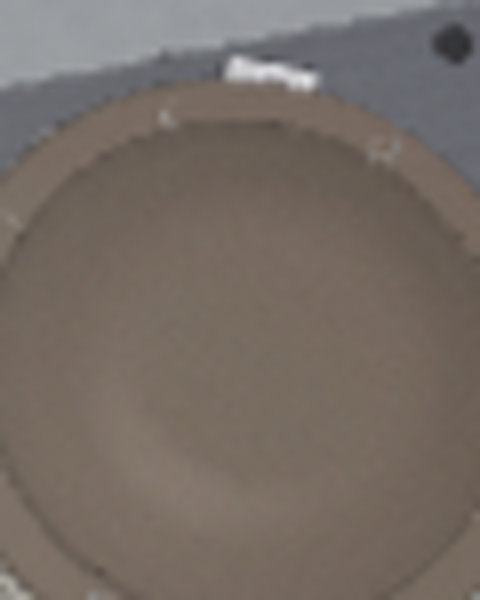

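View pics/scene12.png

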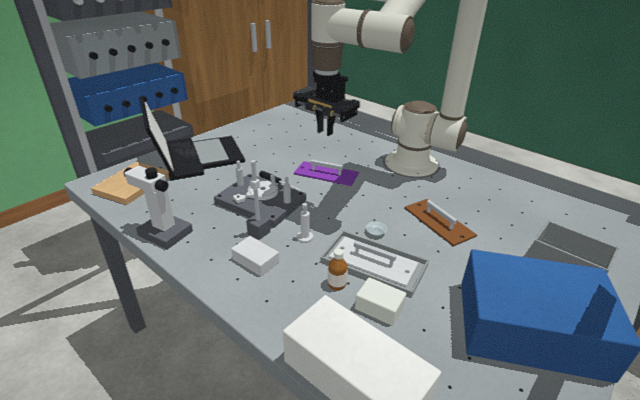

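The arm hides the stage from above, at about (420,190). I move further left for a clear view.

```bash
python3 -m jog '[[0,-3,-0.5,0,0,0],[0,-4,-0.5,0,0,0],[0,-4,-0.5,0,0,0],[0,-4,0,0,0,0],[0,-4,0,0,0,0]]'
python3 -m jog '[[0,-3,0,0,0,0],[0,-2,0,0,0,0],[0,0,0,0,0,0],[0,0,0,0,0,0],[0,0,0,0,0,0]]'
python3 - <<'E'
from m import *
w=capture('top');np.savez('top13.npz',**w);crop(w,355,135,130,100,6,'t13.png');crop(w,170,60,230,150,3,'t14.png')
E
```

```text
time_s: 23.75
tcp_pos: [0.4185, 0.1133, 0.2579]
ee_rot: [[0.999, 0.036, 0.001], [0.036, -0.999, 0.001], [0.001, -0.001, -1.0]]
wrist_force: [0.8, -0.8, -0.2]
gripper_width: 0.299
time_s: 24.17
tcp_pos: [0.4166, 0.1613, 0.257]
ee_rot: [[0.999, 0.037, -0.001], [0.037, -0.999, -0.001], [-0.001, 0.0, -1.0]]
wrist_force: [-0.2, -0.3, 0.8]
gripper_width: 0.298
```

View pics/t13.png

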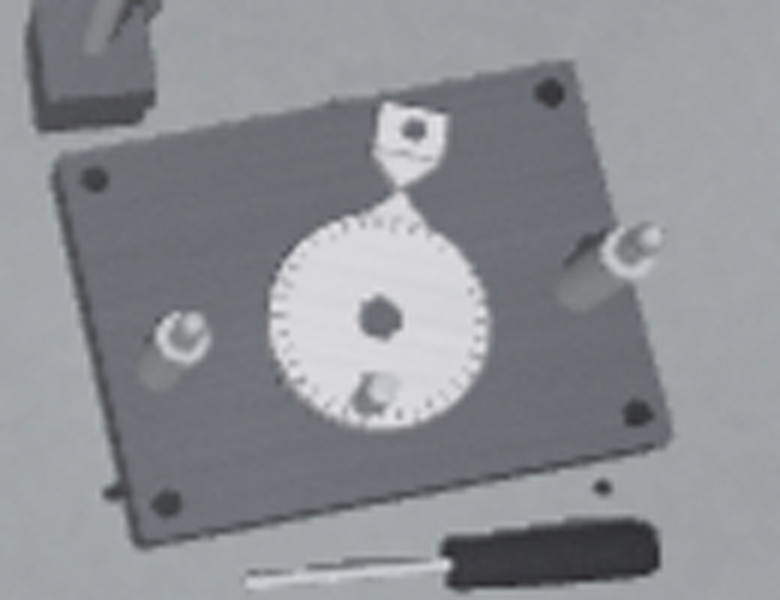

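View pics/t14.png

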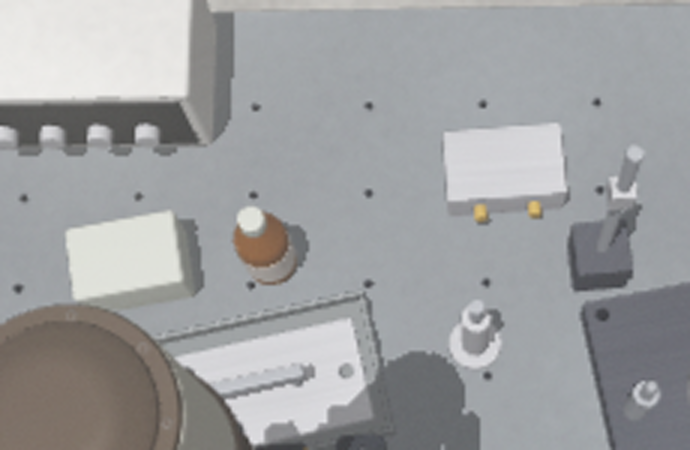

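The top crop shows the nose tip at (400,192) facing the tooth tip at (400,188). The tooth is unmoved, the plate lies flat in the tray, and the bystanders I can see are where they were.

```bash
python3 -c "
from station import *
print(finish_job(),sense()['time_s'])"
```

```text
the job is handed in; nothing more can be done
the job is handed in; nothing more can be done
```

The locking plate is flat in the tray, the dial nose points at the index tooth, and I handed the job in at about 24 s. The robot was clear of everything at the time.

**Plate:** I gripped it by the handle, lifted it straight up off the dowels and carried it level. I released it only once the tray floor had taken its weight.

**Dial:** I gripped the crank pin and turned the dial about 148° counter-clockwise, then opened the gripper and rose straight up.

**Last checks:**
- **Alignment:** with the gripper opened, the wrist camera put the nose at −12.7° and the tooth at −12.6°. In the final top view the two tips line up to within about a pixel.
- **Bystanders:** the tooth and the bystanders in the final close-ups looked unmoved. The dish was only seen in place in the last scene picture.

**What went wrong or disagreed:**
- **Dial turn:** on the first stretch I kept the tool at a fixed heading. The pin rolled in the pads and the sideways force reached about 28 N. I released the pin, re-centred and re-gripped it, then turned the tool with the dial; wrist forces then stayed at about 7 N or less.
- **Cameras:** the top and wrist cameras disagreed by about 2 mm in position. The first rough wrist reading of the tooth was −15.3°; the later close-up readings were all between −12.6° and −12.7°.

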